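# Lift the lopsided sample carrier at its balance point, hold it level over the box

## Task

Pick up the sample carrier by its carrying bar with a light grip, taking the bar where the lopsided load balances so that it comes up level, and bring it over the open transport box. Finish while holding it there: still, level, centred over the box and lined up with its length, its underside a few centimetres above the rim, ready to be lowered straight in. Never let it tip, leave the tubes and the tape riding in the carrier untouched, and do not knock the box or the things standing around.

Things in the scene. Friction and masses are not known exactly. Their poses are not given: they have to be found in the camera images.
- carrier: Open aluminium tray with a carrying bar: 300 mm long (its x), 96 mm wide (y), 3 mm floor, walls 2 mm thick, 25 mm high; 30 mm wide flat uprights at the two short ends carry the lengthwise bar. 240 g empty, centre of mass at x = 0. Origin: centre of the underside, z up. On the table at any yaw. The cold block rides at its +x end, the tape roll at its -x end
- carrier_bar (a point): Middle of the bar's length (NOT the balance point): straight, round, 10 mm thick, 130 mm above the underside, over the tray's middle, free from x = -145 to +145 mm; axes as the carrier. Thin polished tube, friction 0.28: dents above 32 N a finger; 22 to 28 N is enough, but held so lightly some 20 mm or more off balance it turns in the fingers, heavy end down
- cold_block: Aluminium block 90 (x) x 72 x 26 mm with 12 capped tubes, cap tops 86 mm above its underside. Loose on the carrier's floor, 72 to 98 mm from the carrier's middle towards +x, its x axis along the carrier's. 460 g with tubes (up to a fifth off), centre of mass over its origin, the centre of its underside. The balance point lies 28 to 46 mm from its centre towards the carrier's middle
- tape_roll: Roll of masking tape, 76 mm diameter, 24 mm high, 40 g, lying flat on the carrier's floor 75 to 105 mm from its middle towards -x. Origin: centre of the underside
- transport_box: Open insulated box, lid off, fixed on the table: outside 400 (x) x 196 (y) x 140 mm high, walls 25 mm, so the opening is 350 x 146 mm. Origin: centre of the underside, z up. On either side of the robot (the carrier on the other), its length within 25 degrees of the robot's x axis. The carrier may face either way in it
- box_mouth (a point): Centre of the box's opening, level with the rim, 140 mm above the table; axes as the box
- pump_bottle: Bystander: blue hand-rub bottle with white pump, 66 mm diameter, 180 mm high, beyond the work. Origin: centre of the underside. Leave alone
- steel_tray: Bystander: empty steel instrument tray 200 x 120 x 20 mm at the left of the table. Origin: centre of the underside. Leave alone
- sharps_bin: Bystander: red sharps bin with clear lid, 146 x 106 x 190 mm, at the right of the table. Origin: centre of the underside. Leave alone
Not all that is in view belongs to the job. Leave any black look-alike of the tape_roll alone. Of the things that look like the cold_block, take the one that is farthest to the robot's right at the start.

How it is judged:
By the outcome, as a careful person would: the job done as asked, in the order asked, and still so for the second after the job is handed in, while the arm keeps its last pose, push and grip.
It also fails if it takes over 48 s, if anything falls off the work surface, if the arm or the gripper's body presses on something with over 40 N, if the wrist force passes 120 N, or if a joint passes its speed limit or range.

## Robot

A 7-joint arm with a two-finger parallel gripper is mounted at the origin on the work surface. World frame = base frame: x ahead of the robot, y to its left, z up, the work surface at z = 0. Lengths are in m, angles in rad, forces in N, time in s.
With the tool pointing down it reaches from about 0.4 to 0.875 m from the base axis. Payload 19.3 kg.
Tool frame: the origin (TCP) lies between the finger pads, 19 mm behind the fingertips; this is the grasp point; z points along the fingers, y is the line along which they close (so a half turn about z gives the same grasp; the last joint's range is limited). The gripper opens to 85 mm and grips with 20 to 120 N. Pads are 22 mm wide; open, the fingers measure 114 mm over their backs; the gripper's body (76 mm by 85 mm) begins 54 mm behind the grasp point. The pads swing forward as they close: fully open they stand 13 mm farther back than shut.
Start: joints at [1.163, 0.521, -0.036, 1.599, 0.021, 1.021, -0.113], TCP at [0.207, -0.59, 0.25] pointing down, gripper open.
Joint ranges: [-2.91, 2.91], [-0.3, 2.13], [-1.5, 1.42], [0.17, 2.43], [-1.26, 4.41], [0.16, 1.93], [-2.52, 2.52]. Speed limits (rad/s): [1.89, 1.89, 2.39, 2.39, 3.01, 3.01, 3.01].

## Interface

Orientations are given as [roll, pitch, yaw] about the fixed x, y, z axes, in that order (R = Rz(yaw) Ry(pitch) Rx(roll)).
In Python, from workcell import bot, grab_frame, calibration, job gives the robot as it stands.
- The arm moves only by the shell command python3 -m creep 'ROWS' [FORCE]. ROWS is a JSON object whose key "deltas" holds a list of rows, 1 to 5 of them, each of 7 numbers: the finger opening in m, then dx, dy, dz in shares of 0.6 m (1.0 is 0.6 m), then a rotation vector rx, ry, rz in parts of the range, where 1.0 means 180 degrees; each row is the pose to reach, as a shift and turn from the pose commanded when the command began, along the tool's axes at that moment; what a row does not reach only later rows make up. A row lasts 1/8 s, in which the tool goes at most 0.0625 m and 0.188 rad, less where a joint would pass 70% of its speed; a pose out of reach is approached as far as the arm can. The fingers move at their own pace and stop on an object; FORCE is the grip in N (left out, the last holds). Time passes only in rows, so rows that do not move let the fingers close. It prints the time, the measured TCP pose, the force, the opening and the grip force at its end. No shift or turn number may pass 1 either way. Input that does not fit is refused with a message, and nothing moves.
- bot.observe(): the state, without advancing time (a new reading comes with each control period).
- grab_frame(name): name is "scene" or "top"; returns (picture, depth): 400x640x3 uint8, blue, green, red; 400x640 float32, m along the optical axis (not along the pixel's ray), 0 where there is no reading.
- calibration(name): a dict with "vfov" (degrees; the focal length in pixels is half the picture's height over the tangent of half this angle, whatever the lens; pixels are square), "cx", "cy" (the principal point, pixels), "eye" and "attitude" of the camera in the world. Camera axes: x right, y down, z forward; pixel columns grow to the right and rows downward; lengths in m; the calibration is good to about 2 mm. A picture is of the moment at which its call begins. calibration takes no time and is no camera call.
- job.job_done(): hands the job in; it is judged then, once.
The state is a dict: "clock": time; "qpos": joint angles; "qd": joint speeds; "joint_efforts": joint torques, N m; "position": TCP position; "tool_rot": TCP orientation; "force": force on the tool from outside, world axes, zero at the start; "moment": the same for the moment, N m; "grip_width": finger opening in m; "finger_force": force on a finger pad.
Only numpy, scipy, OpenCV 4.12 (cv2) and the standard library are available. Lean on these libraries where they do the work, as an engineer would, in place of code of your own. Each camera call takes 0.05 s, during which the arm holds its last target. There are 200 camera calls.

## Working session

There is one attempt and no reset: what is moved stays moved. The work goes in short steps, Python scripts to look and compute and a shell command to move; the robot and the scene stay as the last step left them, time stands still between calls to the robot, and variables do not carry over. Pictures are saved under pics/ and viewed, at most 10 in all, crops included, and the job is handed in when it is done.

```bash
mkdir -p pics; ls; python3 - <<'E'
from workcell import bot, grab_frame, calibration, job
import cv2, numpy as np
for n in("scene","top"):
    p,d=grab_frame(n); cv2.imwrite(f"pics/{n}0.png",p); np.save(f"{n}0.npy",d); print(n,calibration(n))
print(bot.observe())
E
```

```text
pics
scene {'vfov': 55.63801476699839, 'cx': 318.56514969626323, 'cy': 199.3913782535733, 'eye': array([1.35192341, 0.97814919, 0.97969121]), 'attitude': array([-2.19876842,  0.01681352,  2.45986061])}
top {'vfov': 54.826343780690756, 'cx': 322.9218586011639, 'cy': 195.64043130316722, 'eye': array([0.28624492, 0.02091628, 1.61021998]), 'attitude': array([-2.95386424,  0.00664345, -1.54234426])}
{'clock': 0.1, 'qpos': array([ 1.16279364,  0.52199595, -0.03630636,  1.59990968,  0.02122057,
        1.0211066 , -0.11280257]), 'qd': array([ 0.000203  , -0.00104556, -0.00052912, -0.00208647, -0.00038367,
        0.00075856, -0.0001193 ]), 'joint_efforts': array([ 5.14501953e-03, -9.28493571e+01,  1.98487602e+00, -3.70541489e+01,
        1.82042050e-02,  5.18976842e-03,  1.45946922e-05]), 'position': array([ 0.20699958, -0.58944222,  0.24947243]), 'tool_rot': array([-3.14056320e+00,  9.93917504e-05,  3.37780928e-01]), 'force': array([0.24220368, 0.22035252, 0.29152972]), 'moment': array([0.06432026, 0.02599245, 0.03924472]), 'finger_force': 0.0, 'grip_width': 0.08573440397216466}
```

View pics/scene0.png

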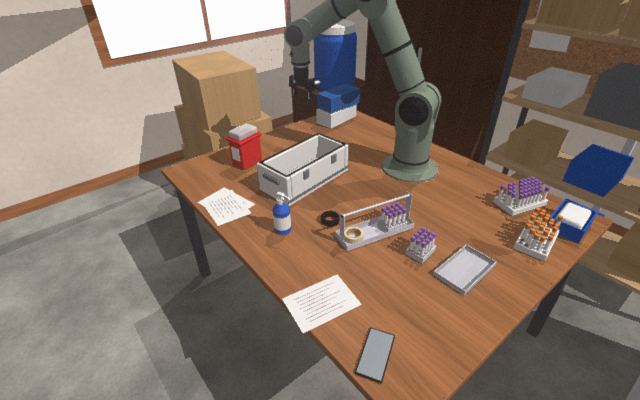

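View pics/top0.png

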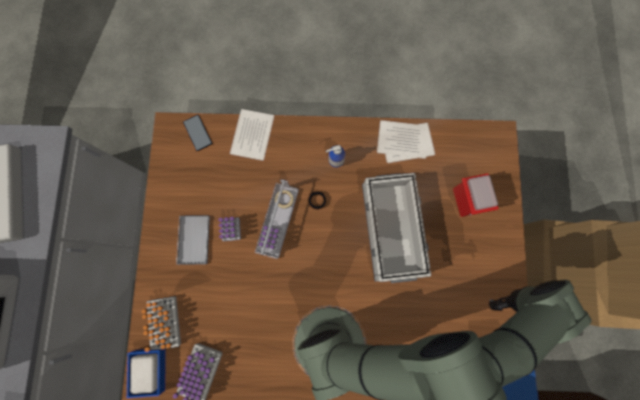

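Lookalikes of the cold block: the block in the carrier (scene 395,212; top 272,240), a loose purple-capped block (scene 421,245; top 230,228), and racks (scene 522,195 and 538,232). The one in the carrier is farthest to the robot's right (the top image's right is −y), and it rides in the carrier. The black ring (scene 330,218) is the tape decoy and the beige roll (scene 353,234) is in the carrier. The box is at the robot's right (top 397,226). Next comes a crop to confirm, plus a point-cloud measurement.

```bash
cat > h.py <<'E'
import numpy as np, cv2
from scipy.spatial.transform import Rotation as R
from workcell import bot, grab_frame, calibration, job
def cam(n):
    c=calibration(n); f=200/np.tan(np.radians(c["vfov"]/2)); return c,f,R.from_euler("xyz",c["attitude"]).as_matrix()
def cloud(n,d):
    c,f,M=cam(n); v,u=np.mgrid[:400,:640]
    P=np.stack([(u-c["cx"])/f*d,(v-c["cy"])/f*d,d],-1)@M.T+c["eye"]; P[d<=0]=np.nan; return P
def onplane(n,u,v,z):
    c,f,M=cam(n); r=M@np.array([(u-c["cx"])/f,(v-c["cy"])/f,1]); return c["eye"]+r*(z-c["eye"][2])/r[2]
def proj(n,p):
    c,f,M=cam(n); q=(np.atleast_2d(p)-c["eye"])@M; return np.c_[q[:,0]/q[:,2]*f+c["cx"],q[:,1]/q[:,2]*f+c["cy"]]
E
python3 - <<'E'
from h import *
P={n:cloud(n,np.load(n+"0.npy")) for n in("top","scene")}
for n,(a,b,c,d) in {"top":(165,290,340,440),"scene":(130,205,250,360)}.items():
    q=P[n][a:b,c:d].reshape(-1,3); q=q[(q[:,2]>.128)&(q[:,2]<.155)]
    (m,s,an)=cv2.minAreaRect(q[:,:2].astype(np.float32)); print(n,"box",len(q),m,s,an,np.median(q[:,2]))
for n,(a,b,c,d) in {"top":(170,270,250,305),"scene":(185,250,325,420)}.items():
    q=P[n][a:b,c:d].reshape(-1,3); 
    for lo,hi in((.018,.032),(.08,.1),(.115,.145)):
        k=q[(q[:,2]>lo)&(q[:,2]<hi)]; 
        if len(k)>5:
            m=cv2.minAreaRect(k[:,:2].astype(np.float32)); print(n,lo,len(k),m,k.mean(0))
t=P["top"][300:,:200]; print("table z",np.nanmedian(P["top"][200:280,310:350,2]),np.nanmedian(P["scene"][250:280,300:340,2]))
i=cv2.imread("pics/top0.png")[170:265,245:310]; s=cv2.imread("pics/scene0.png")[185:255,325:445]
i=cv2.resize(i,None,fx=6,fy=6,interpolation=2)[:560]; s=cv2.resize(s,None,fx=6,fy=6,interpolation=2)
cv2.imwrite("pics/c1.png",i); cv2.imwrite("pics/c2.png",s)
E
```

```text
top box 1949 (0.4580386281013489, -0.24618405103683472) (0.40031373500823975, 0.20942801237106323) 7.972445011138916 0.139869862023297
scene box 1055 (0.5689727067947388, -0.3006538450717926) (0.5807685256004333, 0.4440198540687561) 20.587493896484375 0.13893607120282614
top 0.018 360 ((0.4806934595108032, 0.23167262971401215), (0.09752536565065384, 0.3005252778530121), 76.26275634765625) [0.47689738 0.22491155 0.02597792]
top 0.08 150 ((0.493996262550354, 0.23269429802894592), (0.05833163484930992, 0.26620519161224365), 78.865478515625) [0.41248493 0.24759867 0.08889086]
top 0.115 214 ((0.48057758808135986, 0.23008503019809723), (0.02777118980884552, 0.30085888504981995), 76.37850952148438) [0.48109939 0.23080202 0.13369821]
scene 0.018 632 ((0.5100568532943726, 0.2231074869632721), (0.20814035832881927, 0.3576720356941223), 44.5069694519043) [0.50974128 0.21605522 0.02408889]
scene 0.08 270 ((0.46875399351119995, 0.24841168522834778), (0.21816445887088776, 0.2877994179725647), 34.4234733581543) [0.43131275 0.27408027 0.08650766]
scene 0.115 235 ((0.4827148914337158, 0.22820337116718292), (0.033362776041030884, 0.302021861076355), 76.62908935546875) [0.49070684 0.22789933 0.13151446]
table z -2.450262900710598e-05 -0.0008449987419774097
```

View pics/c1.png

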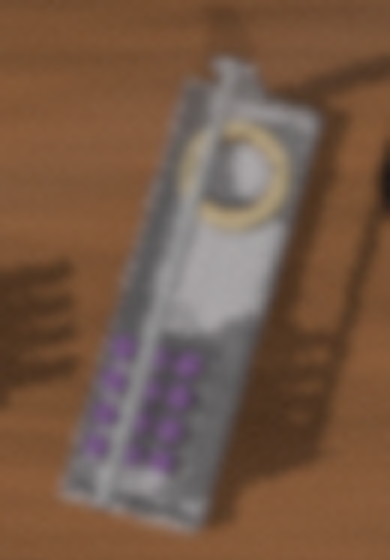

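View pics/c2.png

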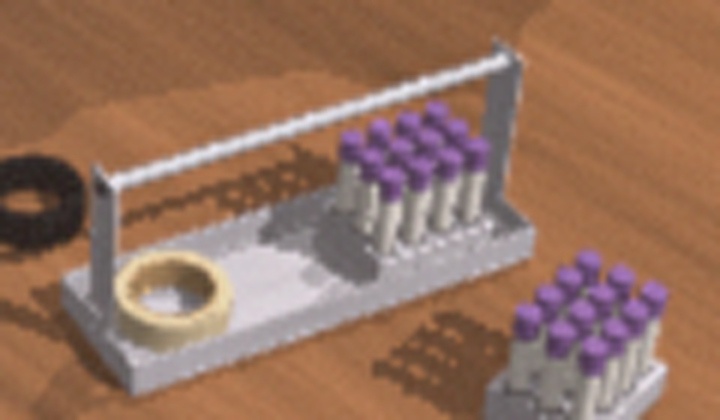

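The crops show the beige roll at the far end of the carrier (c1 235,175), and the block with 12 purple caps at the near end (c1 140,410). The loose block is separate. Now I'll refine the block's centre along the bar, the bar line and the box.

```bash
python3 - <<'E'
from h import *
D={n:np.load(n+"0.npy") for n in("top","scene")}
C0=np.array([.4812,.2302]);
def fr(yaw): return np.array([[np.cos(yaw),np.sin(yaw)],[-np.sin(yaw),np.cos(yaw)]])
# bar line
for n in D:
    P=cloud(n,D[n]); q=P.reshape(-1,3); l=(q[:,:2]-C0)@fr(np.radians(166.3)).T
    k=(abs(l[:,0])<.13)&(abs(l[:,1])<.04)&(q[:,2]>.122)&(q[:,2]<.145)
    a=np.polyfit(l[k,0],l[k,1],1); print(n,"bar",k.sum(),"dyaw",np.degrees(a[0]),"off",a[1],"z",np.median(q[k,2]))
    k=(abs(l[:,1])<.05)&(abs(l[:,0])<.17)&(q[:,2]>.11)&(q[:,2]<.145); print(" ends",np.percentile(l[k,0],[0,2,98,100]))
    img=cv2.imread(f"pics/{n}0.png").astype(int); b,g,r=img[...,0].ravel(),img[...,1].ravel(),img[...,2].ravel()
    pu=(b>g+25)&(r>g+12)&(abs(l[:,0])<.16)&(abs(l[:,1])<.06)
    # caps: bounds from depth, and ray/plane
    k=pu&(q[:,2]>.078)&(q[:,2]<.098); print(" caps depth",k.sum(),l[k].min(0),l[k].max(0),(l[k].min(0)+l[k].max(0))/2,np.percentile(q[k,2],90))
    ye=(r>b+35)&(g>b+25)&(abs(l[:,0]+.09)<.06)&(abs(l[:,1])<.06)&(q[:,2]>.022)&(q[:,2]<.033)
    print(" tape",ye.sum(),l[ye].min(0),l[ye].max(0))
P=cloud("top",D["top"])[160:300,330:450].reshape(-1,3)
q=P[(P[:,2]>.137)&(P[:,2]<.143)]
for y in (6,7,8,9):
    l=(q[:,:2]-[.458,-.246])@fr(np.radians(y)).T
    print(y,[np.round(np.percentile(l[:,i],[0,1,3,97,99,100]),4) for i in(0,1)])
l=(q[:,:2]-[.458,-.246])@fr(np.radians(8)).T
for s in (1,-1):   # long walls
    k=(abs(l[:,0])<.15)&(l[:,1]*s>.05); a=np.polyfit(l[k,0],l[k,1],1); print("wall",s,np.degrees(a[0]),a[1],l[k,1].min(),l[k,1].max())
    k=(abs(l[:,1])<.06)&(l[:,0]*s>.1); print("end",l[k,0].min(),l[k,0].max(),l[k,0].mean())
E
```

```text
top bar 173 dyaw -0.18340959982346997 off -0.0007080913072134065 z 0.13349559397686428
 ends [-0.14985861 -0.14529113  0.14724463  0.15100921]
 caps depth 96 [ 0.04102932 -0.02918265] [0.1189849  0.02821548] [ 0.08000711 -0.00048359] 0.09267261877349076
 tape 42 [-0.12548144 -0.00717112] [-0.05665998  0.03941802]
scene bar 168 dyaw 0.050364255240341105 off 8.938134179123617e-06 z 0.1327777240851054
 ends [-0.15295316 -0.15116995  0.14613218  0.14905965]
 caps depth 180 [ 0.03598986 -0.03086038] [0.1167894  0.03363732] [0.07638963 0.00138847] 0.09013803245996795
 tape 111 [-0.12998503 -0.03235188] [-0.05936082  0.0429971 ]
6 [array([-0.2018, -0.1987, -0.1957,  0.1936,  0.1961,  0.1996]), array([-0.1059, -0.0999, -0.0973,  0.0957,  0.0988,  0.1005])]
7 [array([-0.2009, -0.1982, -0.1959,  0.1935,  0.1962,  0.1986]), array([-0.1043, -0.0982, -0.0958,  0.0946,  0.0968,  0.0986])]
8 [array([-0.2   , -0.1982, -0.1959,  0.1933,  0.1965,  0.1985]), array([-0.1027, -0.0973, -0.0957,  0.0945,  0.0956,  0.1003])]
9 [array([-0.2006, -0.1985, -0.1957,  0.1934,  0.1957,  0.1997]), array([-0.1039, -0.0988, -0.096 ,  0.0948,  0.0969,  0.1019])]
wall 1 0.25392923263503636 0.08525254357795783 0.07216138792197327 0.10029148354380427
end 0.17328244148277977 0.19777151783135083 0.18597539186783696
wall -1 -0.1840405061690623 -0.08560860418815139 -0.10266380194884506 -0.07260244731112071
end -0.2000360982706593 -0.17557733130030204 -0.1878847474646474
```

```bash
cat > g.py <<'E'
import sys; from h import *
# waypoints "x,y,z,yawdeg" -> shift + rotvec, each in previous pose's tool axes
o=bot.observe(); p=o["position"]; r=R.from_euler("xyz",o["tool_rot"])
print("t",round(o["clock"],2),p.round(4),np.degrees(o["tool_rot"]).round(2),"q",o["qpos"].round(2),"F",o["force"].round(2),"M",o["moment"].round(3),"w",round(o["grip_width"],4),o["finger_force"])
for a in sys.argv[1:]:
    x=np.array([float(s) for s in a.split(",")]); t=R.from_euler("xyz",[np.pi,0,np.radians(x[3])])
    print(a,"->",(r.inv().apply(x[:3]-p)).round(4),(r.inv()*t).as_rotvec().round(4)); p,r=x[:3],t
E
python3 g.py 0.34,-0.42,0.30,70 0.4134,-.2523,.31,120 0.4134,-.2523,.31,170 0.4134,-.2523,.31,188
python3 -c "
from h import *
print(onplane('top',336,150,.18),onplane('scene',281,197,.18),onplane('top',480,193,.19),onplane('scene',282,230,0))"
```

```text
t 0.1 [ 0.207  -0.5894  0.2495] [-1.7994e+02  1.0000e-02  1.9350e+01] q [ 1.16  0.52 -0.04  1.6   0.02  1.02 -0.11] F [0.24 0.22 0.29] M [0.064 0.026 0.039] w 0.0857 0.0
0.34,-0.42,0.30,70 -> [ 0.1816 -0.1158 -0.0504] [-1.000e-03 -4.000e-04 -8.839e-01]
0.4134,-.2523,.31,120 -> [ 0.1827  0.0116 -0.01  ] [ 0.      0.     -0.8727]
0.4134,-.2523,.31,170 -> [0. 0. 0.] [-0.      0.     -0.8727]
0.4134,-.2523,.31,188 -> [0. 0. 0.] [ 0.      0.     -0.3142]
[ 0.73824153 -0.00723335  0.18      ] [0.7628693  0.01431017 0.18      ] [ 0.58170917 -0.54949881  0.19      ] [ 0.7551999  -0.01367527  0.        ]
```

Units first: shifts go in shares of 0.6 m and turns go in shares of 180 degrees. So 0.182 m / 0.6 = 0.3033, 0.14 m / 0.6 = 0.2333, -0.884 rad / 3.1416 = -0.2814.

```bash
python3 -m creep '{"deltas":[[0.085,0.1,-0.05,-0.0833,0,0,-0.0573],[0.085,0.1667,-0.1,-0.0833,0,0,-0.1146],[0.085,0.2333,-0.15,-0.0833,0,0,-0.1719],[0.085,0.3033,-0.1933,-0.0833,0,0,-0.2292],[0.085,0.3033,-0.1933,-0.0833,0,0,-0.2814]]}'
python3 -m creep '{"deltas":[[0.085,0.0833,0,-0.0167,0,0,-0.0573],[0.085,0.1667,0.0167,-0.0167,0,0,-0.1146],[0.085,0.25,0.02,-0.0167,0,0,-0.1719],[0.085,0.305,0.02,-0.0167,0,0,-0.2292],[0.085,0.305,0.02,-0.0167,0,0,-0.2779]]}'
python3 -m creep '{"deltas":[[0.085,0,0,0,0,0,-0.0573],[0.085,0,0,0,0,0,-0.1146],[0.085,0,0,0,0,0,-0.1719],[0.085,0,0,0,0,0,-0.2292],[0.085,0,0,0,0,0,-0.2779]]}'
python3 g.py  0.4134,-.2523,.31,188 0.48,0,.31,188 0.4383,.2405,.31,166.25
```

```text
clock: 0.72
position: [0.3429, -0.4169, 0.3002]
tool_rot: [3.141, -0.001, 1.233]
force: [-0.6, -1.2, 0.0]
grip_width: 0.0851
finger_force: 0.0
clock: 1.35
position: [0.4151, -0.2497, 0.3101]
tool_rot: [3.141, -0.0, 2.104]
force: [0.2, -1.1, -0.5]
grip_width: 0.0852
finger_force: 0.0
clock: 1.98
position: [0.4141, -0.252, 0.3098]
tool_rot: [3.141, -0.0, 2.973]
force: [-0.7, -0.6, 0.5]
grip_width: 0.0853
finger_force: 0.0
t 1.98 [ 0.4141 -0.252   0.3098] [ 1.7999e+02 -2.0000e-02  1.7035e+02] q [ 1.    0.29 -0.7   1.86  0.21  1.07  1.61] F [-0.68 -0.56  0.48] M [-0.008 -0.004  0.015] w 0.0853 0.0
0.4134,-.2523,.31,188 -> [ 0.0006 -0.0004 -0.0002] [ 2.00e-04 -4.00e-04 -3.08e-01]
0.48,0,.31,188 -> [-0.1011  0.2406  0.    ] [0. 0. 0.]
0.4383,.2405,.31,166.25 -> [0.0078 0.244  0.    ] [-0.     -0.      0.3796]
```

The final pose is reachable (q7 about 1.9), so I'll go over the bar.

```bash
python3 g.py 0.48,0,.31,168 0.4383,.2405,.25,166.25 | tail -2
```

```text
0.48,0,.31,168 -> [-2.270e-02  2.595e-01 -2.000e-04] [ 0.0002 -0.0004  0.0411]
0.4383,.2405,.25,166.25 -> [0.0908 0.2266 0.06  ] [ 0.     -0.      0.0305]
```

Scaled: 0.26 m / 0.6 = 0.4333, 0.22 m / 0.6 = 0.3667, 0.041 rad / 3.1416 = 0.0131.

```bash
python3 -m creep '{"deltas":[[0.085,-0.0083,0.0917,0,0,0,0.0032],[0.085,-0.0167,0.1833,0,0,0,0.0064],[0.085,-0.025,0.275,0,0,0,0.0095],[0.085,-0.0333,0.3667,0,0,0,0.0127],[0.085,-0.0383,0.4333,0,0,0,0.0131]]}' |grep posi
python3 -m creep '{"deltas":[[0.085,0.0333,0.0917,0.025,0,0,0.0032],[0.085,0.0667,0.1833,0.05,0,0,0.0064],[0.085,0.1,0.275,0.075,0,0,0.0095],[0.085,0.15,0.3583,0.1,0,0,0.0095],[0.085,0.1517,0.3783,0.1,0,0,0.0095]]}' |grep posi
python3 g.py 0.4383,.2405,.21,166.25 0.4383,.2405,.13,166.25
python3 - <<'E'
from h import *
p,d=grab_frame("scene"); cv2.imwrite("pics/s2.png",cv2.resize(p[120:270,280:480],None,fx=4,fy=4,interpolation=2)); 
E
```

```text
position: [0.482, 0.0023, 0.31]
position: [0.4391, 0.2446, 0.2492]
t 3.23 [0.4391 0.2446 0.2492] [ 1.8000e+02 -1.1000e-01  1.6629e+02] q [ 0.01  0.43 -0.83  1.89  0.38  0.99  0.34] F [ 0.67 -1.45  0.56] M [-0.083 -0.063 -0.06 ] w 0.0846 0.0
0.4383,.2405,.21,166.25 -> [-0.0002 -0.0041  0.0392] [ 0.     -0.002   0.0007]
0.4383,.2405,.13,166.25 -> [ 0.   -0.    0.08] [0. 0. 0.]
```

View pics/s2.png

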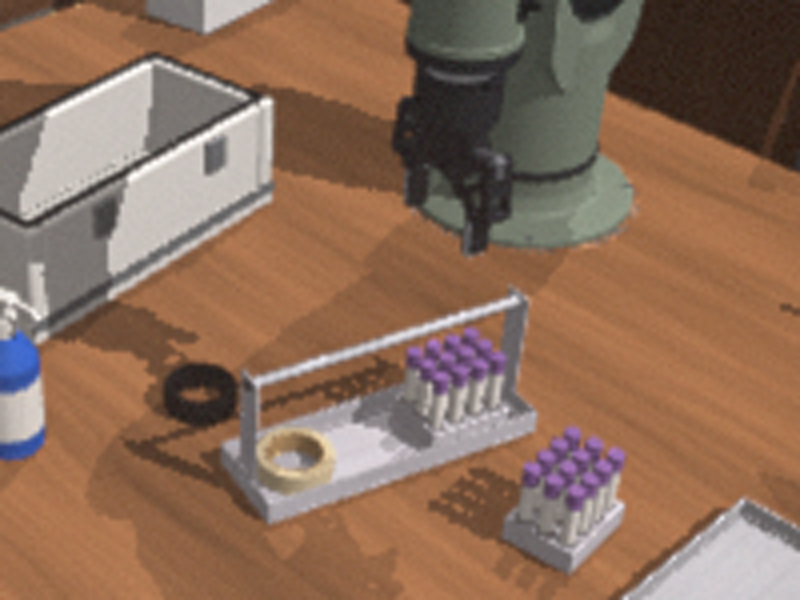

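The gripper (crop 455,200) is open above the bar, near the balance point, and the scene is undisturbed. Now I'll descend and settle.

Scaled: 0.04 m / 0.6 = 0.0667, 0.02 m / 0.6 = 0.0333.

```bash
python3 -m creep '{"deltas":[[0.085,0,-0.0017,0.0333,0,0,0],[0.085,0,-0.0017,0.0667,0,0,0],[0.085,0,-0.0017,0.0667,0,0,0],[0.085,0,-0.0017,0.0667,0,0,0]]}' |grep posi
python3 g.py 0.4383,.2405,.17,166.25 0.4383,.2405,.13,166.25
```

```text
position: [0.4416, 0.2399, 0.2107]
t 3.77 [0.4416 0.2399 0.2107] [1.7998e+02 3.0000e-02 1.6592e+02] q [-0.01  0.48 -0.8   1.93  0.43  0.91  0.3 ] F [-0.3  -1.03  0.19] M [ 0.042 -0.002 -0.026] w 0.0848 0.0
0.4383,.2405,.17,166.25 -> [ 0.0034 -0.0002  0.0407] [ 0.0003  0.0005 -0.0057]
0.4383,.2405,.13,166.25 -> [ 0.   -0.    0.04] [0. 0. 0.]
```

Scaled: 0.08 m / 0.6 = 0.1333, 0.06 m / 0.6 = 0.1, -0.006 rad / 3.1416 = -0.0019.

```bash
python3 -m creep '{"deltas":[[0.085,0.0058,0,0.0333,0,0,-0.0019],[0.085,0.0058,0,0.0667,0,0,-0.0019],[0.085,0.0058,0,0.1,0,0,-0.0019],[0.085,0.0058,0,0.1333,0,0,-0.0019],[0.085,0.0058,0,0.1333,0,0,-0.0019]]}' |grep posi
python3 -m creep '{"deltas":[[0.085,0,0,0,0,0,0],[0.085,0,0,0,0,0,0]]}' |grep posi
python3 g.py 0.4383,.2405,.13,166.25
```

```text
position: [0.4377, 0.2408, 0.1299]
position: [0.4382, 0.2412, 0.1309]
t 4.65 [0.4382 0.2412 0.1309] [1.7995e+02 6.0000e-02 1.6630e+02] q [-0.09  0.59 -0.72  2.    0.56  0.75  0.18] F [ 0.7   0.32 -0.38] M [-0.014 -0.033  0.011] w 0.085 0.0
0.4383,.2405,.13,166.25 -> [-0.0003 -0.0007  0.0009] [0.0008 0.0011 0.0009]
```

Good. I'll close at 25 N, in steps down to 5 mm.

```bash
python3 -m creep '{"deltas":[[0.03,0,0,0,0,0,0],[0.02,0,0,0,0,0,0],[0.012,0,0,0,0,0,0],[0.008,0,0,0,0,0,0],[0.004,0,0,0,0,0,0]]}' 25
python3 -m creep '{"deltas":[[0.004,0,0,0,0,0,0],[0.004,0,0,0,0,0,0],[0.004,0,0,0,0,0,0],[0.004,0,0,0,0,0,0]]}'; python3 g.py
```

```text
clock: 5.28
position: [0.4377, 0.241, 0.13]
tool_rot: [-3.141, -0.0, 2.903]
force: [-0.8, -1.2, 3.3]
grip_width: 0.0087
finger_force: 24.3
clock: 5.78
position: [0.4377, 0.241, 0.13]
tool_rot: [-3.141, -0.0, 2.903]
force: [-2.6, -3.3, 5.1]
grip_width: 0.0094
finger_force: 24.5
t 5.78 [0.4377 0.241  0.13  ] [-179.99   -0.    166.31] q [-0.09  0.59 -0.72  2.    0.57  0.75  0.18] F [-2.56 -3.29  5.08] M [-0.604  0.408 -0.024] w 0.0094 24.45785880088806
```

Scaled: -0.012 m / 0.6 = -0.02, -0.009 m / 0.6 = -0.015.

```bash
python3 -m creep '{"deltas":[[0.004,0,0,-0.0033,0,0,0],[0.004,0,0,-0.0083,0,0,0],[0.004,0,0,-0.015,0,0,0],[0.004,0,0,-0.02,0,0,0],[0.004,0,0,-0.02,0,0,0]]}'
python3 -m creep '{"deltas":[[0.004,0,0,0,0,0,0],[0.004,0,0,0,0,0,0],[0.004,0,0,0,0,0,0]]}' >/dev/null; python3 g.py; python3 - <<'E'
from h import *
o=bot.observe(); r=R.from_euler("xyz",o["tool_rot"]); print("tool F",r.inv().apply(o["force"]).round(2),"M",r.inv().apply(o["moment"]).round(3))
n="scene"; p,d=grab_frame(n); cv2.imwrite("pics/s3.png",cv2.resize(p[150:270,310:440],None,fx=5,fy=5,interpolation=2))
q=cloud(n,d).reshape(-1,3); y=np.radians(166.3); l=(q[:,:2]-[.481,.23])@np.array([[np.cos(y),np.sin(y)],[-np.sin(y),np.cos(y)]]).T
# bar slope (away from fingers) and near-wall rim slope
k=(abs(l[:,0])<.14)&(abs(l[:,0]-.044)>.035)&(abs(l[:,1])<.03)&(q[:,2]>.125)&(q[:,2]<.165); a=np.polyfit(l[k,0],q[k,2],1); print("bar",k.sum(),np.degrees(a[0]),a[1])
E
```

```text
clock: 6.4
position: [0.4378, 0.2411, 0.1422]
tool_rot: [3.141, 0.0, 2.903]
force: [-0.3, -0.5, -6.6]
grip_width: 0.0088
finger_force: 24.3
t 6.78 [0.4377 0.2411 0.1419] [-1.8000e+02 -1.0000e-02  1.6632e+02] q [-0.08  0.57 -0.73  1.99  0.54  0.78  0.2 ] F [ 0.74 -0.09 -7.47] M [-0.028  0.006  0.017] w 0.009 24.266494810581207
tool F [-0.74  0.08  7.47] M [ 0.028 -0.001 -0.017]
bar 130 0.27166292692296334 0.14342269850004172
```

View pics/s3.png

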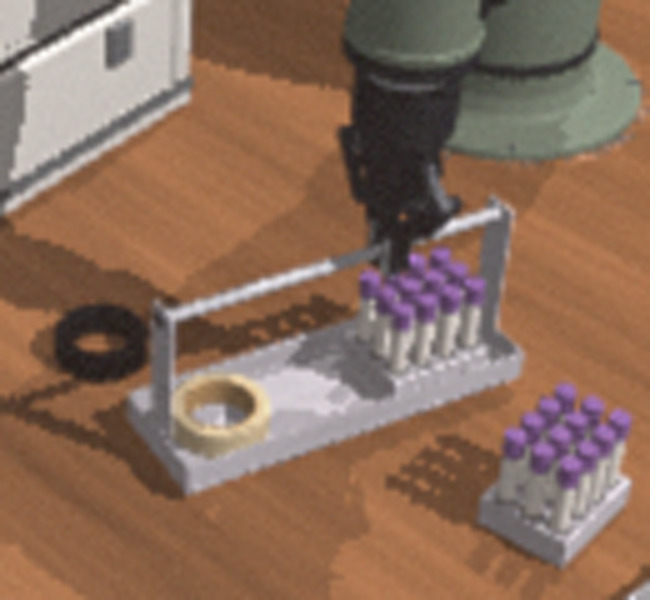

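It is level: the wrist feels 7.5 N with practically no moment, so it is balanced. I'll lift it and carry it round gently.

Scaled: -0.105 m / 0.6 = -0.175, -0.03 m / 0.6 = -0.05.

```bash
python3 -m creep '{"deltas":[[0.004,0,0,-0.0167,0,0,0],[0.004,0,0,-0.05,0,0,0],[0.004,0,0,-0.0917,0,0,0],[0.004,0,0,-0.1333,0,0,0],[0.004,0,0,-0.175,0,0,0]]}'|grep posi
python3 -m creep '{"deltas":[[0.004,0,0,-0.0417,0,0,0],[0.004,0,0,-0.0833,0,0,0],[0.004,0,0,-0.125,0,0,0],[0.004,0,0,-0.1583,0,0,0],[0.004,0,0,-0.175,0,0,0]]}'|grep posi
python3 -m creep '{"deltas":[[0.004,0,0,0,0,0,0],[0.004,0,0,0,0,0,0]]}' >/dev/null; python3 g.py 0.467,.12,.355,171.5 0.477,0,.355,177 0.46,-.13,.355,182.5 0.4134,-.2523,.355,188
```

```text
position: [0.4375, 0.2411, 0.2485]
position: [0.4376, 0.2413, 0.3533]
t 8.32 [0.4375 0.2409 0.3514] [-1.7996e+02 -4.0000e-02  1.6632e+02] q [ 0.08  0.32 -0.89  1.75  0.26  1.2   0.45] F [-0.42  0.36 -7.35] M [-0.017 -0.054  0.002] w 0.0088 24.51964259147644
0.467,.12,.355,171.5 -> [-0.0573 -0.1104 -0.0036] [-0.0007 -0.0007 -0.0904]
0.477,0,.355,177 -> [-0.0276 -0.1172 -0.    ] [ 0.     0.    -0.096]
0.46,-.13,.355,182.5 -> [ 0.0102 -0.1307 -0.    ] [-0.     0.    -0.096]
0.4134,-.2523,.355,188 -> [ 0.0519 -0.1202 -0.    ] [-0.     0.    -0.096]
```

Scaled: -0.11 m / 0.6 = -0.1833, -0.082 m / 0.6 = -0.1367, -0.09 rad / 3.1416 = -0.0286.

```bash
python3 -m creep '{"deltas":[[0.004,-0.0083,-0.0167,0,0,0,-0.0032],[0.004,-0.0267,-0.05,0,0,0,-0.008],[0.004,-0.0483,-0.0917,0,0,0,-0.0143],[0.004,-0.0717,-0.1367,0,0,0,-0.0216],[0.004,-0.095,-0.1833,0,0,0,-0.0286]]}'|grep posi
python3 -m creep '{"deltas":[[0.004,-0.0133,-0.0417,0,0,0,-0.0064],[0.004,-0.025,-0.0833,0,0,0,-0.0127],[0.004,-0.035,-0.12,0,0,0,-0.0191],[0.004,-0.0417,-0.1583,0,0,0,-0.0255],[0.004,-0.0467,-0.195,0,0,0,-0.0306]]}'|grep posi
python3 -m creep '{"deltas":[[0.004,0,-0.0417,0,0,0,-0.0064],[0.004,0.0017,-0.0833,0,0,0,-0.0127],[0.004,0.005,-0.1267,0,0,0,-0.0191],[0.004,0.01,-0.1717,0,0,0,-0.0255],[0.004,0.0167,-0.2167,0,0,0,-0.0306]]}'|grep posi
python3 -m creep '{"deltas":[[0.004,0.0167,-0.0433,0,0,0,-0.0064],[0.004,0.035,-0.0867,0,0,0,-0.0134],[0.004,0.055,-0.13,0,0,0,-0.0201],[0.004,0.0733,-0.1667,0,0,0,-0.0264],[0.004,0.0833,-0.1917,0,0,0,-0.0299]]}'
python3 -m creep '{"deltas":[[0.004,0,0,0,0,0,0],[0.004,0,0,0,0,0,0],[0.004,0,0,0,0,0,0],[0.004,0,0,0,0,0,0]]}' >/dev/null; python3 g.py 0.4134,-.2523,.305,188
python3 - <<'E'
from h import *
for n in("top","scene"):
    p,d=grab_frame(n); cv2.imwrite(f"pics/{n}4.png",p); np.save(f"{n}4.npy",d)
c=[cv2.imread("pics/top4.png")[150:310,330:460],cv2.imread("pics/scene4.png")[70:230,230:360]]
cv2.imwrite("pics/c4.png",cv2.resize(np.hstack(c),None,fx=3,fy=3,interpolation=2))
E
```

```text
position: [0.4671, 0.119, 0.3516]
position: [0.4771, -0.0007, 0.3516]
position: [0.4599, -0.1299, 0.3516]
clock: 10.82
position: [0.4143, -0.2471, 0.3515]
tool_rot: [3.141, -0.001, -3.005]
force: [1.1, 0.3, -7.1]
grip_width: 0.0091
finger_force: 24.5
t 11.32 [ 0.4157 -0.2451  0.352 ] [ 180.     0.  -172.1] q [ 1.02  0.25 -0.74  1.8   0.18  1.16  1.93] F [ 0.81  0.63 -6.32] M [ 0.014 -0.003  0.009] w 0.0089 24.522019922733307
0.4134,-.2523,.305,188 -> [ 0.0033 -0.0068  0.047 ] [ 0.      0.     -0.0017]
```

View pics/c4.png

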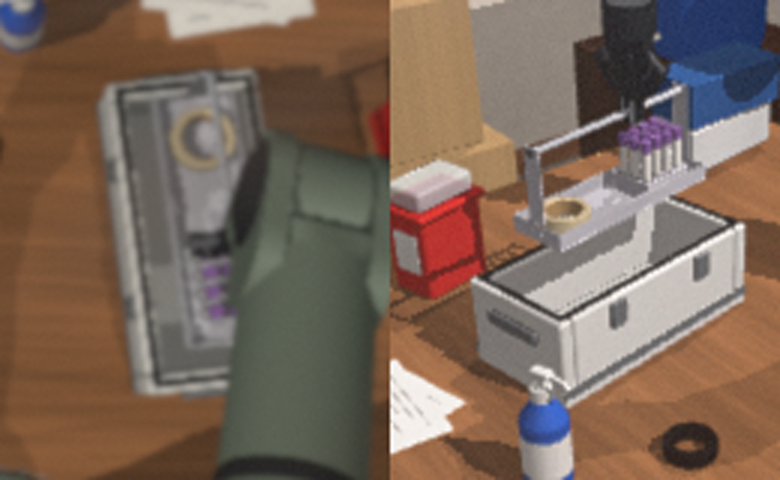

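The carrier hangs level over the box with the tubes and tape in place. I'll measure the carrier and box from this view, then make the fine correction and lower.

```bash
cat > m.py <<'E'
import sys; from h import *
o=bot.observe(); zt=o["position"][2]; y=np.radians(188); F=np.array([[np.cos(y),np.sin(y)],[-np.sin(y),np.cos(y)]])
B=np.array([.457,-.2462])
for n in("scene","top"):
    q=cloud(n,np.load(f"{n}{sys.argv[1]}.npy")).reshape(-1,3); l=(q[:,:2]-B)@F.T; near=(abs(l[:,0])<.18)&(abs(l[:,1])<.05)
    k=near&(abs(q[:,2]-zt)<.02); e=np.percentile(l[k,0],[0,1,99,100])
    b=k&(abs(l[:,0])<.13)&(abs(l[:,0]-.044)>.04)&(abs(l[:,1])<.03)
    a=np.polyfit(l[b,0],l[b,1],1); s=np.polyfit(l[b,0],q[b,2],1)
    print(n,b.sum(),"ends",e.round(4),"bar dyaw",np.degrees(a[0]).round(2),"off",a[1].round(4),"tilt",np.degrees(s[0]).round(2),s[1].round(4))
    w=near&(q[:,2]>zt-.112)&(q[:,2]<zt-.098); 
    print("  rim x",np.percentile(l[w,0],[0,1,99,100]).round(4),"y",np.percentile(l[w,1],[0,1,99,100]).round(4))
    for lo,hi,nm in((.137,.143,"box rim"),):
        k=(q[:,2]>lo)&(q[:,2]<hi)&(abs(l[:,0])<.22)&(abs(l[:,1])<.115); print("  ",nm,np.percentile(l[k,0],[0,1,99,100]).round(4),np.percentile(l[k,1],[0,1,99,100]).round(4))
        for s in(1,-1):
            j=k&(l[:,1]*s>.06)&(abs(l[:,0])<.16)
            if j.sum()>20: print("   wall",s,np.degrees(np.polyfit(l[j,0],l[j,1],1)[0]).round(2),l[j,1].mean().round(4),j.sum())
E
python3 m.py 4
```

```text
scene 82 ends [-0.1573 -0.1563  0.1427  0.1456] bar dyaw -0.42 off -0.0072 tilt 0.41 0.3538
  rim x [-0.1576 -0.1568  0.1461  0.1484] y [-0.0498 -0.049   0.0463  0.0476]
   box rim [-0.2057 -0.201   0.1908  0.1924] [-0.0986 -0.0935  0.0959  0.0997]
   wall 1 -1.87 0.085 39
   wall -1 -0.14 -0.0846 122
top 116 ends [-0.1537 -0.153   0.05    0.0523] bar dyaw -0.35 off -0.0094 tilt 0.26 0.3556
  rim x [-0.1535 -0.1523  0.1454  0.146 ] y [-0.0473 -0.0465  0.0398  0.0407]
   box rim [-0.1991 -0.1978  0.1965  0.1986] [-0.1011 -0.097   0.0959  0.0975]
   wall 1 -3.9 0.085 54
   wall -1 0.09 -0.0851 275
```

Scaled: 0.047 m / 0.6 = 0.0783, -0.008 m / 0.6 = -0.0133, -0.004 rad / 3.1416 = -0.0013.

```bash
python3 -m creep '{"deltas":[[0.004,0.0017,-0.0033,0.01,0,0,-0.0003],[0.004,0.0033,-0.0083,0.0283,0,0,-0.001],[0.004,0.005,-0.0117,0.05,0,0,-0.0013],[0.004,0.005,-0.0133,0.0683,0,0,-0.0013],[0.004,0.005,-0.0133,0.0783,0,0,-0.0013]]}'|grep posi
python3 -m creep '{"deltas":[[0.004,0,0,0,0,0,0],[0.004,0,0,0,0,0,0],[0.004,0,0,0,0,0,0],[0.004,0,0,0,0,0,0],[0.004,0,0,0,0,0,0]]}' >/dev/null; python3 g.py 0.4134,-.2523,.305,188.2
python3 - <<'E'
from h import *
for n in("top","scene"):
    p,d=grab_frame(n); cv2.imwrite(f"pics/{n}5.png",p); np.save(f"{n}5.npy",d)
c=[cv2.imread("pics/top5.png")[150:310,330:460],cv2.imread("pics/scene5.png")[70:230,230:360]]
cv2.imwrite("pics/c5.png",cv2.resize(np.hstack(c),None,fx=3,fy=3,interpolation=2))
E
python3 m.py 5
```

```text
position: [0.4135, -0.2537, 0.304]
t 12.68 [ 0.4137 -0.2538  0.3051] [-179.99    0.   -171.91] q [ 1.02  0.3  -0.73  1.86  0.23  1.06  1.91] F [-0.69 -0.1  -6.82] M [-0.013  0.048  0.014] w 0.0088 24.523322582244873
0.4134,-.2523,.305,188.2 -> [0.0001 0.0015 0.0001] [-0.0001  0.0001 -0.002 ]
scene 80 ends [-0.1531 -0.1529  0.1485  0.151 ] bar dyaw 0.38 off 0.0017 tilt 0.04 0.3065
  rim x [-0.1559 -0.154   0.148   0.1525] y [-0.0494 -0.0487  0.0497  0.0499]
   box rim [-0.2046 -0.2022  0.1891  0.1929] [-0.0981 -0.095   0.0967  0.1032]
   wall -1 -0.12 -0.0848 136
top 111 ends [-0.1514 -0.1498  0.1034  0.1464] bar dyaw -0.16 off -0.0012 tilt 0.36 0.3086
  rim x [-0.1512 -0.1496  0.1487  0.1495] y [-0.0489 -0.0486  0.0473  0.0479]
   box rim [-0.1995 -0.1979  0.196   0.1984] [-0.1025 -0.0974  0.0947  0.0978]
   wall 1 -3.1 0.0837 55
   wall -1 -0.16 -0.0851 316
```

View pics/c5.png

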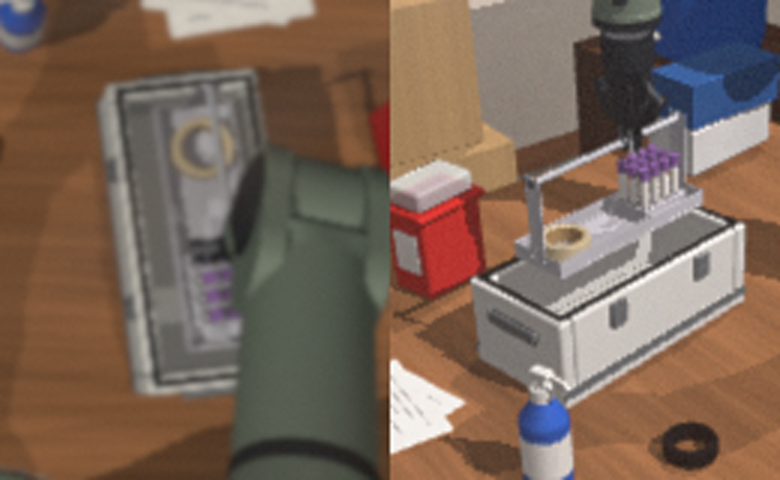

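The carrier is centred within about 1–2 mm, level, still, and about 35 mm above the rim with tubes and tape in place. Handing in.

```bash
python3 -c "
from workcell import job; print(job.job_done())"
```

```text
the job is handed in; nothing more can be done
None
```

The job is handed in at about 13 s: the carrier is held by its bar at its balance point with about 24.5 N, still and level to within about 0.4° by camera, centred to 1–2 mm over the box, lined up with its length and about 35 mm above the rim; the tubes and tape are in place.

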